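# Slide a support block round a hand-bent tube to its stop collar

### The job

Pick up the blue support block, thread it onto the free end of the bent copper tube and slide it round the bend, turning it with the tube, until you feel it press lightly but squarely against the red stop collar. Do not force it anywhere: the tube is hand bent and not quite true, and the collar is only finger-tight and must not be pushed along. Let go and leave the block hanging on the tube, snug against the collar.

Things in the scene. Friction and masses are not known exactly. Their poses are not given: they have to be found in the camera images.
- block: Blue support block, loose on the bench, 85 to 170 g. Body 30 mm along x, 40 mm wide across y (flat sides, to grip from above), 46 mm high incl. a foot 56 mm wide across y, 6 mm thick. A round 22 mm bore runs through along x, 26 mm above the underside, mouths chamfered 2 mm; both ends alike. Origin: centre of the underside, z up. Easily scored: keep its contacts under 15 N in all.
- stand: Fixed bench stand that holds the 16 mm copper tube level, axis 135 mm above the bench. Green base plate 120 x 110 mm, post, green clamp head 50 x 46 mm, top at 158 mm. Origin: on the bench under the post, z up. The tube leaves the clamp along +y: straight from y = 0 to 125 mm, then the 65 degree bend towards -x, then a straight 45 mm lead to the free end. Tube and stand are rigid.
- tube_tip: Free end of the copper tube (round nose, 8 mm radius). Origin: the very end, on the tube axis, 135 mm above the bench. x points along the straight lead from the end inwards, z up. The lead is 45 mm long.
- stop_collar: Red collar, 40 mm across, 14 mm thick, round the straight tube 50 to 80 mm from the post; small screw on top, 30 mm above the axis. Origin: its centre, on the tube axis; x points along the tube to the bend, z up. Seating face at x = +7 mm: a seated block's bore centre is at x = +22 mm. Held by friction; slips towards the clamp if pushed with more than about 10 N.
- bore (a point): Centre of the block's bore, 26 mm above the block's underside; axes as the block's.
- bend_centre (a point): Centre of the bend, level with the tube axis: at (-120, 125, 135) mm in the stand's frame; axes as the stand's. The bend is nominally a 120 mm radius arc about it, over 65 degrees from the straight part by the clamp to the lead. Hand made: between its ends it may run up to 8 mm nearer to or farther from this centre; the straight parts are true.

How it is judged:
By the outcome, as a careful person would: the job done as asked, in the order asked, and still so for the second after the job is handed in, with the robot touching nothing.
It also fails if it takes over 72 s, if anything falls off the work surface, if the arm or the gripper's body presses on something with over 40 N, if the wrist force passes 120 N, or if a joint passes its speed limit or range.

### The arm

A 6-joint arm with a two-finger parallel gripper is mounted at the origin on the work surface. World frame = base frame: x ahead of the robot, y to its left, z up, the work surface at z = 0. Lengths are in m, angles in rad, forces in N, time in s.
With the tool pointing down it reaches from about 0.225 to 0.725 m from the base axis. Payload 3.1 kg.
Tool frame: the origin (TCP) lies on the centre line of the jaws, within the pads' length; the fingertips stand 25 mm ahead of it and the grasp point (between the pads) lies 6 mm ahead of it; z points along the fingers, y is the line along which they close (so a half turn about z gives the same grasp; the last joint's range is limited). The gripper opens to 85 mm and grips with 20 to 120 N. Pads are 22 mm wide; open, the fingers measure 114 mm over their backs; the gripper's body (76 mm by 85 mm) begins 54 mm behind the grasp point. The pads swing forward as they close: fully open they stand 13 mm farther back than shut.
Start: joints at [1.026, 0.048, 0.099, 1.622, 0, 1.443], TCP at [0.213, 0.48, 0.256] pointing down, gripper open.
Joint ranges: [-2.91, 2.91], [-0.99, 1.94], [-1.21, 1.42], [-2.12, 2.29], [-1.49, 1.47], [-3.14, 3.14]. Speed limits (rad/s): [2.79, 2.79, 3.14, 3.14, 3.14, 3.14].

### API

Orientations are given as a unit quaternion [w, x, y, z].
In Python, from bench import r, imaging, workorder gives the robot as it stands (r), with the cameras (imaging) and the job (workorder). Calls block until the motion is done:
- r.move_pose(position, orientation): joint-space move of the TCP to a pose.
- r.move_straight(position, attitude=None, velocity=0.15): straight line of the TCP; attitude=None keeps the orientation; velocity is the mean speed in m/s.
- r.set_joints(angles): joint-space move.
- r.move_gripper(opening, effort=None): finger opening in m; effort is the grip in N (None keeps the last); returns when the fingers have stopped.
- r.wait(seconds).
- r.solve_ik(position, orientation): joint angles nearest the present ones, or None.
- r.state(): the state.
- imaging.grab_frame(name): name is "side" or "top" or "wrist"; returns a dict with "image" (480x640x3 uint8, red, green, blue), "fovy" (degrees; the focal length in pixels is half the picture's height over the tangent of half this angle, whatever the lens; pixels are square), "cx", "cy" (the principal point, pixels), "T" (4x4, takes a point from camera to world coordinates). Camera axes: x right, y up, looking along -z (the intrinsics and any distortion apply to the point x, -y, -z); pixel columns grow to the right and rows downward; lengths in m; the calibration is good to about 2 mm. The wrist camera is an equidistant fisheye: a pixel r from the principal point sees the ray r / f radians off the axis. A picture is of the moment at which its call begins. There is no depth.
A pose or a line that the arm cannot do raises r.MotionError and nothing moves.
- workorder.close_job(): hands the job in; it is judged then, once.
The state is a dict: "t": time; "joint_positions": joint angles; "dq": joint speeds; "joint_torque": joint torques, N m; "tool_pos": TCP position; "tcp_rot": TCP orientation; "wrist_force": force on the tool from outside, world axes, zero at the start; "torque": the same for the moment, N m; "width": finger opening in m; "grip_force": force on a finger pad.
Only numpy, scipy, OpenCV 4.12 (cv2) and the standard library are available. Lean on these libraries where they do the work, as an engineer would, in place of code of your own. Each camera call takes 0.05 s, during which the arm holds its last target. There are 200 camera calls.

## Working session

There is one attempt and no reset: what is moved stays moved. The work goes in short steps, each a Python script; the robot and the scene stay as the last script left them, time stands still between calls to the robot, and variables do not carry over. Pictures are saved under pics/ and viewed, at most 10 in all, crops included, and the job is handed in when it is done.

```bash
ls; mkdir -p pics; python3 - <<'E'
from bench import r, imaging, workorder
import cv2,json,numpy as np
for n in("side","top","wrist"):
    f=imaging.grab_frame(n);cv2.imwrite(f"pics/{n}0.png",f["image"][:,:,::-1]);print(n,f["fovy"],f["cx"],f["cy"],np.round(f["T"],4).tolist(),[k for k in f if k not in("image","T")])
a=[cv2.imread(f"pics/{n}0.png") for n in("side","top")]
s=r.state();print({k:np.round(v,3).tolist() for k,v in s.items()})
E
```

```text
bench.py
pics
side 47.60278859432131 314.6244158551435 237.1767169885078 [[-0.9943, 0.0758, -0.0748, 0.4611], [-0.1065, -0.7261, 0.6793, 0.7476], [-0.0028, 0.6834, 0.73, 0.8247], [0.0, 0.0, 0.0, 1.0]] ['fovy', 'cx', 'cy']
top 44.974791081442845 315.5454144983663 242.34159113373704 [[0.0073, 0.9847, -0.1739, 0.3863], [-1.0, 0.0078, 0.0022, 0.0524], [0.0035, 0.1738, 0.9848, 1.1742], [0.0, 0.0, 0.0, 1.0]] ['fovy', 'cx', 'cy']
wrist 65.70646984690485 324.4125163540831 245.2867097051907 [[0.405, -0.8828, -0.2381, 0.1513], [0.9143, 0.3904, 0.1077, 0.5064], [-0.0021, -0.2613, 0.9652, 0.3731], [0.0, 0.0, 0.0, 1.0]] ['fovy', 'cx', 'cy']
{'t': 0.15, 'joint_positions': [1.026, 0.049, 0.098, 1.622, -0.0, 1.443], 'dq': [-0.001, -0.002, 0.006, -0.001, 0.0, -0.001], 'joint_torque': [0.002, -33.926, 32.042, 0.015, -0.0, -0.0], 'tool_pos': [0.212, 0.48, 0.255], 'tcp_rot': [-0.0, 0.207, 0.978, -0.001], 'wrist_force': [-0.321, -0.177, 0.457], 'torque': [-0.02, -0.051, -0.011], 'grip_force': 0.0, 'width': 0.085}
```

View pics/top0.png

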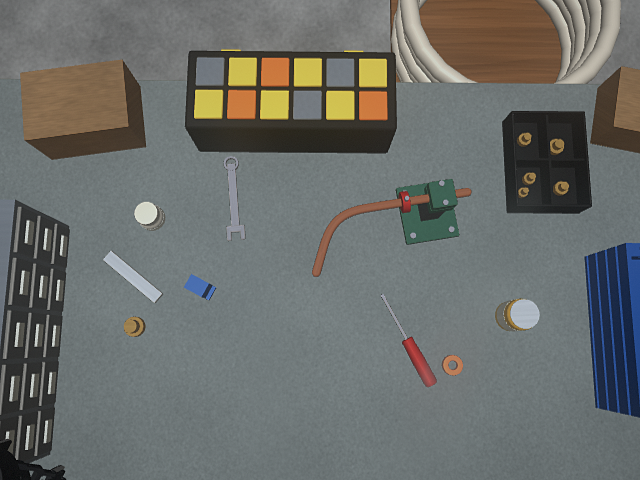

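View pics/side0.png

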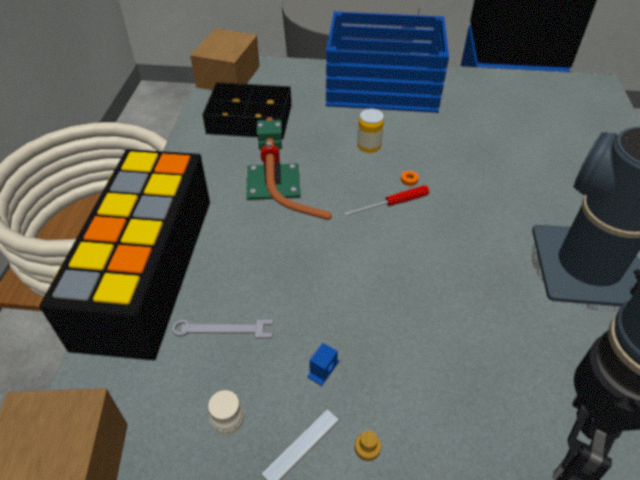

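The top view shows the block at about (200,287), the tube tip at (317,273), the collar at (406,201) and the clamp at (442,190). The side view shows the block at (323,362) and the tip at (329,215). I'll zoom in next.

```bash
cat > h.py <<'E'
import numpy as np,cv2
from scipy.spatial.transform import Rotation as R
def rays(f,px,fish=False):
    px=np.atleast_2d(px).astype(float); F=240/np.tan(np.radians(f["fovy"])/2)
    d=px-[f["cx"],f["cy"]]
    if fish:
        rr=np.hypot(*d.T)+1e-9; th=rr/F; v=np.c_[d*(np.sin(th)/rr)[:,None],np.cos(th)]
    else: v=np.c_[d/F,np.ones(len(d))]
    v=v*[1,-1,-1]; T=np.array(f["T"]); v=v@T[:3,:3].T
    return T[:3,3],v/np.linalg.norm(v,axis=1)[:,None]
def onplane(f,px,z,fish=False):
    o,v=rays(f,px,fish); return o+v*((z-o[2])/v[:,2])[:,None]
def proj(f,P,fish=False):
    T=np.array(f["T"]);F=240/np.tan(np.radians(f["fovy"])/2)
    p=(np.atleast_2d(P)-T[:3,3])@T[:3,:3]*[1,-1,-1]
    if fish:
        h=np.hypot(p[:,0],p[:,1])+1e-12;th=np.arctan2(h,p[:,2]);q=p[:,:2]*(th/h)[:,None]
    else:q=p[:,:2]/p[:,2:]
    return q*F+[f["cx"],f["cy"]]
def cross(os,vs):  # least squares point of rays
    A=0;b=0;
    for o,v in zip(os,vs):
        M=np.eye(3)-np.outer(v,v);A=A+M;b=b+M@o
    p=np.linalg.solve(A,b); return p,[np.linalg.norm((np.eye(3)-np.outer(v,v))@(p-o)) for o,v in zip(os,vs)]
def mask(img,lo,hi):
    return cv2.inRange(cv2.cvtColor(img,cv2.COLOR_RGB2HSV),np.array(lo),np.array(hi))
E
python3 - <<'E'
from bench import r, imaging, workorder
from h import *
t=imaging.grab_frame("top");s=imaging.grab_frame("side")
c=lambda f,x,y:cv2.resize(f["image"][y-30:y+30,x-40:x+40],(400,300),interpolation=cv2.INTER_CUBIC)
cv2.imwrite("pics/z1.png",np.vstack([np.hstack([c(t,200,287),c(s,323,362)]),np.hstack([c(t,335,240),c(s,300,200)])])[:,:,::-1])
for n,a,b in(("blk",(200,287),(323,362)),("tip",(316,276),(331,215)),("collar",(406,201),(269,153))):
    o1,v1=rays(t,a);o2,v2=rays(s,b);print(n,cross([o1,o2],[v1[0],v2[0]]))
E
```

```text
blk (array([0.49871007, 0.27981517, 0.01816302]), [np.float64(0.0006504974883349908), np.float64(0.0006504974883350017)])
tip (array([0.50813171, 0.04884937, 0.13568288]), [np.float64(3.4050476389941666e-06), np.float64(3.4050476387702166e-06)])
collar (array([ 0.64837674, -0.11596113,  0.13619851]), [np.float64(0.00014434241180474698), np.float64(0.00014434241180451805)])
```

View pics/z1.png

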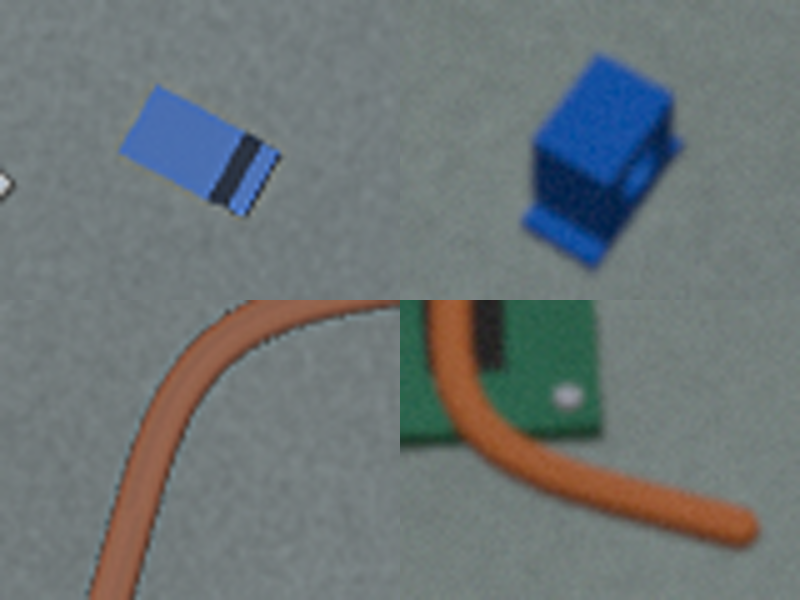

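The block stands upright on its foot, and its bore runs from lower left to upper right in the top picture. Next I'll take closer wrist views of the tube and the block.

```bash
python3 - <<'E'
from bench import r, imaging, workorder
from h import *
import pickle
fr={}
fr["top"]=imaging.grab_frame("top");fr["side"]=imaging.grab_frame("side")
q=lambda yaw:(lambda a:[a[3],a[0],a[1],a[2]])((R.from_euler("z",yaw)*R.from_euler("x",np.pi)).as_quat())
s=r.state();print(R.from_quat(np.roll(s["tcp_rot"],-1)).as_matrix().round(2).tolist())
# tool x horizontally: yaw; block long axis (-.5,-.87)=tool y
for n,p in(("w1",(.50,.26,.25)),("w2",(.50,.0,.30)),("w3",(.58,-.04,.30))):
    r.move_pose(p,s["tcp_rot"]); r.wait(.15); fr[n]=imaging.grab_frame("wrist"); print(n,r.state()["t"],r.state()["tool_pos"],r.state()["wrist_force"])
pickle.dump(fr,open("fr.pkl","wb"))
cv2.imwrite("pics/w123.png",np.hstack([cv2.resize(fr[n]["image"],(400,300)) for n in("w1","w2")])[:,:,::-1])
cv2.imwrite("pics/w3.png",fr["w3"]["image"][:,:,::-1])
E
```

```text
[[-0.91, 0.4, -0.0], [0.4, 0.91, -0.0], [0.0, -0.0, -1.0]]
w1 1.9083 [0.49932157 0.2611053  0.25017786] [0.31891895 0.72328538 0.31219389]
w2 3.1417 [0.50001766 0.00127567 0.29952041] [ 0.09451045 -0.5118196  -0.93844627]
w3 3.7917 [ 0.5794698  -0.03917678  0.30065603] [-0.20158786 -0.05922108  0.02038308]
```

View pics/w123.png

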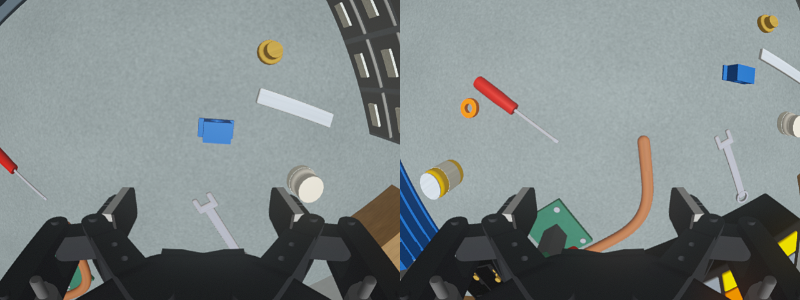

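View pics/w3.png

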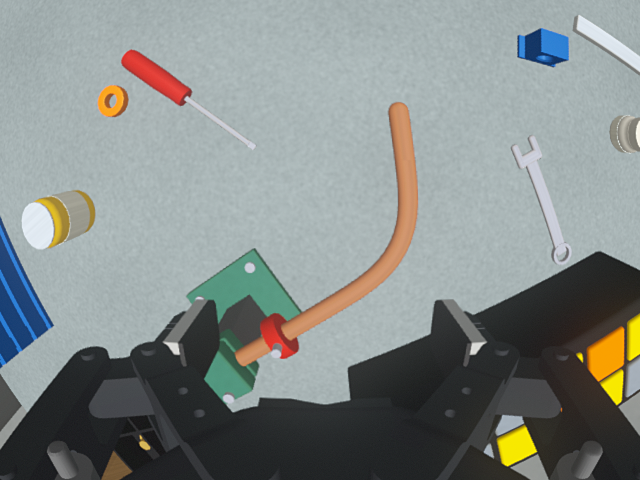

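```bash
cat > meas.py <<'E'
from h import *
import pickle
from scipy.optimize import least_squares
fr=pickle.load(open("fr.pkl","rb"))
# block top face
cs={}
for n in("w1","top","side"):
    f=fr[n];m=mask(f["image"],(100,120,60),(125,255,255))
    k,l,st,c=cv2.connectedComponentsWithStats(m)
    e=proj(f,[.499,.28,.03],n[0]=="w")[0];i=1+np.argmin(np.linalg.norm(c[1:]-e,axis=1)+1e3*(st[1:,4]<80))
    b=l==i;v=cv2.cvtColor(f["image"],cv2.COLOR_RGB2HSV)[:,:,2]
    th=cv2.threshold(v[b].reshape(-1,1),0,255,cv2.THRESH_OTSU)[0]
    tm=cv2.morphologyEx((b&(v>th)).astype(np.uint8),cv2.MORPH_OPEN,np.ones((3,3)))
    k,l2,s2,c2=cv2.connectedComponentsWithStats(tm);j=1+np.argmax(s2[1:,4])
    ct=max(cv2.findContours((l2==j).astype(np.uint8),0,2)[0],key=cv2.contourArea)[:,0]
    P=onplane(f,ct,.046,n[0]=="w")[:,:2]
    rc=cv2.minAreaRect((P*1000).astype(np.float32));print("block",n,"bbox",st[i],"V th",th,rc)
    cs[n]=rays(f,np.mean(cv2.boxPoints(cv2.minAreaRect(ct.astype(np.float32))),0),n[0]=="w")
o,v=zip(*cs.values());print("block top xyz",cross(o,[a[0] for a in v]))
# tube
def tubepts(n):
    f=fr[n];m=mask(f["image"],(3,80,60),(14,200,255))
    k,l,st,c=cv2.connectedComponentsWithStats(m)
    e=proj(f,[.52,.04,.135],n[0]=="w")[0];ys,xs=np.where(m>0);j=np.argmin((xs-e[0])**2+(ys-e[1])**2);i=l[ys[j],xs[j]]
    b=(l==i).astype(np.uint8);print("tube",n,st[i])
    return f,b
def model(t,x):  # stand -> world
    c,s=np.cos(x[2]),np.sin(x[2]);return np.asarray(t)@np.array([[c,s],[-s,c]])+x[:2]
def inv(P,x):
    c,s=np.cos(x[2]),np.sin(x[2]);return (P-x[:2])@np.array([[c,-s],[s,c]])
a65=np.radians(65);ld=np.array([-np.sin(a65),np.cos(a65)]);E=np.array([-120+120*np.cos(a65),125+120*np.sin(a65)])/1000
if __name__=="__main__":
  for n in("w3","top","side"):
    f,b=tubepts(n)
    up=cv2.resize(b,None,fx=4,fy=4,interpolation=cv2.INTER_LINEAR) if False else b
    ys,xs=np.where(b>0);P=onplane(f,np.c_[xs,ys],.135,n[0]=="w")[:,:2]
    x=np.array([.655,-.185,0.]);nn=np.array([ld[1],-ld[0]])
    def slices(x,out=False):
        S=inv(P,x);u=(S-E)@ld;w=(S-E)@nn;res=[];
        for a in np.arange(.0,.036,.003):
            k=(u>=a)&(u<a+.003)&(abs(w)<.02)
            if k.sum()>3:res.append((w[k].max()+w[k].min())/2)
        L=len(res);y0=.095
        for a in np.arange(y0,.125,.003):
            k=(S[:,1]>=a)&(S[:,1]<a+.003)&(abs(S[:,0])<.02)
            if k.sum()>3:res.append((S[k,0].max()+S[k,0].min())/2)
        kt=abs(w)<.02
        res.append(u[kt].max()-.045)
        return np.array(res)
    # coarse then fine via Nelder-Mead on all slices
    from scipy.optimize import minimize
    cost=lambda x:(lambda q:np.mean(np.minimum(q**2,4e-4))+1e-3*(len(q)<18))(slices(x))
    best=min((minimize(cost,[x[0],x[1],y],method="Nelder-Mead",options=dict(initial_simplex=[[x[0],x[1],y],[x[0]+.01,x[1],y],[x[0],x[1]+.01,y],[x[0],x[1],y+.06]],maxiter=300)) for y in(-.15,-.05,.05,.15)),key=lambda o:o.fun)
    x=best.x;S=inv(P,x);C=np.array([-.12,.125]);d=S-C;rr=np.hypot(*d.T);an=np.degrees(np.arctan2(d[:,1],d[:,0]))
    print(n,"stand",x.round(4),"rms",best.fun**.5,"tip",model(E+.045*ld,x).round(4))
    print(" arc r-120 mm",[(a,round(1000*(rr[(abs(an-a)<1.5)&(rr<.16)].max()+rr[(abs(an-a)<1.5)&(rr<.16)].min())/2-120,1)) for a in range(0,66,5)])
    r_=mask(f["image"],(0,150,60),(4,255,255))|mask(f["image"],(174,150,60),(180,255,255))
    ys,xs=np.where(r_>0)
    for z in(.135,):
        Q=inv(onplane(f,np.c_[xs,ys],z,n[0]=="w")[:,:2],x);k=(abs(Q[:,0])<.03)&(Q[:,1]>.03)&(Q[:,1]<.11)
        print(" collar y",np.percentile(Q[k,1],[0,2,50,98,100]).round(4),"x",np.percentile(Q[k,0],[0,50,100]).round(4))
E
python3 meas.py
```

```text
block w1 bbox [ 317  189   57   42 2042] V th 169.0 ((495.538330078125, 281.5873107910156), (49.06220626831055, 34.08628845214844), 62.006595611572266)
block top bbox [184 274  25  23 310] V th 117.0 ((499.4070129394531, 282.4267883300781), (39.61317825317383, 28.96327781677246), 61.839717864990234)
block side bbox [308 343  31  43 811] V th 121.0 ((498.8343505859375, 283.2312927246094), (39.660396575927734, 30.02914047241211), 62.003623962402344)
block top xyz (array([0.49814332, 0.2820758 , 0.04385375]), [np.float64(0.0024069174542838785), np.float64(0.0016416206322067747), np.float64(0.0008629903306966396)])
tube w3 [ 280  102  138  239 5518]Traceback (most recent call last):
  File "meas.py", line 53, in <module>
    best=min((minimize(cost,[x[0],x[1],y],method="Nelder-Mead",options=dict(initial_simplex=[[x[0],x[1],y],[x[0]+.01,x[1],y],[x[0],x[1]+.01,y],[x[0],x[1],y+.06]],maxiter=300)) for y in(-.15,-.05,.05,.15)),key=lambda o:o.fun)
  File "meas.py", line 53, in <genexpr>
    best=min((minimize(cost,[x[0],x[1],y],method="Nelder-Mead",options=dict(initial_simplex=[[x[0],x[1],y],[
[... 274 characters left out ...]
^^^^^^^^^^^^^^^^^^
    res = _minimize_neldermead(fun, x0, args, callback, bounds=bounds,
                               **options)
    fsim[k] = func(sim[k])
              ~~~~^^^^^^^^
    fx = function(np.copy(x), *(wrapper_args + args))
  File "meas.py", line 52, in <lambda>
    cost=lambda x:(lambda q:np.mean(np.minimum(q**2,4e-4))+1e-3*(len(q)<18))(slices(x))
                                                                             ~~~~~~^^^
  File "meas.py", line 48, in slices
    res.append(u[kt].max()-.045)
               ~~~~~~~~~^^
    return umr_maximum(a, axis, None, out, keepdims, initial, where)
ValueError: zero-size array to reduction operation maximum which has no identity
```

```bash
python3 - <<'E'
s=open("meas.py").read()
s=s.replace("res.append(u[kt].max()-.045)","res.append(u[kt].max()-.045 if kt.any() else 1)")
s=s.replace("[.655,-.185,0.]","[.659,-.180,.17]").replace("for y in(-.15,-.05,.05,.15)","for y in(.12,.17,.22)")
open("meas.py","w").write(s)
E
python3 meas.py|grep -v block
```

```text
tube w3 [ 280  102  138  239 5518]
w3 stand [ 0.6585 -0.1789  0.1675] rms 0.0001177827407078161 tip [0.5078 0.052 ]
 arc r-120 mm [(0, np.float64(0.1)), (5, np.float64(0.5)), (10, np.float64(1.6)), (15, np.float64(3.0)), (20, np.float64(4.6)), (25, np.float64(6.0)), (30, np.float64(6.6)), (35, np.float64(6.7)), (40, np.float64(5.9)), (45, np.float64(4.7)), (50, np.float64(3.1)), (55, np.float64(1.8)), (60, np.float64(0.4)), (65, np.float64(-0.0))]
 collar y [0.0529 0.0544 0.0663 0.0788 0.0807] x [-0.0204 -0.0031  0.0213]
tube top [ 312  198   90   79 1052]
top stand [ 0.659  -0.1788  0.1712] rms 0.00035776173775330827 tip [0.5075 0.0515]
 arc r-120 mm [(0, np.float64(-0.0)), (5, np.float64(0.3)), (10, np.float64(1.7)), (15, np.float64(2.9)), (20, np.float64(4.2)), (25, np.float64(5.9)), (30, np.float64(6.6)), (35, np.float64(6.8)), (40, np.float64(6.2)), (45, np.float64(4.4)), (50, np.float64(3.1)), (55, np.float64(1.6)), (60, np.float64(0.3)), (65, np.float64(-0.1))]
 collar y [0.0566 0.0573 0.0653 0.0715 0.0725] x [-0.0183 -0.0037  0.019 ]
tube side [265 154  67  65 858]
side stand [ 0.6583 -0.1804  0.1651] rms 0.0002978343025674685 tip [0.5082 0.0509]
 arc r-120 mm [(0, np.float64(0.1)), (5, np.float64(0.5)), (10, np.float64(1.0)), (15, np.float64(1.7)), (20, np.float64(5.0)), (25, np.float64(5.6)), (30, np.float64(7.3)), (35, np.float64(5.9)), (40, np.float64(5.1)), (45, np.float64(4.6)), (50, np.float64(2.6)), (55, np.float64(1.3)), (60, np.float64(0.6)), (65, np.float64(-0.0))]
 collar y [0.0398 0.0407 0.0598 0.0901 0.0932] x [-0.0174 -0.001   0.0174]
```

The stand pose agrees across all three views. The tube bows outward as r ≈ 120 + 6.75·sin²(πa/65) mm, and the collar centre is at y ≈ 65.5 mm. Next I'll grasp the block.

```bash
cat >> h.py <<'E'
def quat(yaw): # tool down, tool x at yaw
    return np.roll((R.from_euler("z",yaw)*R.from_euler("x",np.pi)).as_quat(),1)
ST=np.array([.6586,-.1793,.168])
def curve(s): # stand frame centreline; s in m, 0 = bend start, >0 towards tip, <0 towards clamp
    s=np.atleast_1d(s).astype(float);a=np.linspace(0,np.radians(65),400)
    rr=.12+.00675*np.sin(np.pi*a/a[-1])**2
    A=np.c_[-.12+rr*np.cos(a),.125+rr*np.sin(a)]
    L=np.r_[0,np.cumsum(np.linalg.norm(np.diff(A,axis=0),axis=1))]
    ld=np.array([-np.sin(a[-1]),np.cos(a[-1])])
    p=np.c_[np.interp(s,L,A[:,0]),np.interp(s,L,A[:,1])]
    p+=np.maximum(s-L[-1],0)[:,None]*ld+np.minimum(s,0)[:,None]*[0,1]
    return p,L[-1]
def blockpose(s): # world xy of bore centre and yaw of travel (inward) direction
    p,_=curve(s+np.linspace(-.015,.015,31));m=p.mean(0);d=p[0]-p[-1]
    c,n=np.cos(ST[2]),np.sin(ST[2]);return np.array([c*m[0]-n*m[1],n*m[0]+c*m[1]])+ST[:2],np.arctan2(d[1],d[0])+ST[2]
E
python3 - <<'E'
from bench import r, imaging, workorder
from h import *
L=curve(0)[1];print("L",L)
for off in(0,np.pi):
    out=[]
    for p,y in [((.499,.2825,.037),np.radians(-28.1)),((.499,.2825,.2),np.radians(-28.1))]+[(np.r_[blockpose(s)[0],.146],blockpose(s)[1]) for s in(L+.09,L+.03,L*.5,0,-.04)]:
        q=r.solve_ik(p,quat(y+off)); out.append(None if q is None else np.round(q,2).tolist())
        if off==0: print(np.round(p,3),round(np.degrees(y),1))
    print(off,*out,sep="\n")
E
```

```text
L 0.14076436671738074
[0.499 0.282 0.037] -28.1
[0.499 0.282 0.2  ] -28.1
[0.464 0.063 0.146] -15.4
[0.522 0.048 0.146] -15.4
[0.613 0.009 0.146] -47.9
[ 0.638 -0.056  0.146] -80.1
[ 0.644 -0.095  0.146] -80.4
0
[0.4, 0.24, -0.13, 1.2, 0.0, -2.25]
[0.4, 0.17, 0.12, 1.52, 0.0, -2.25]
[-0.01, -0.09, -0.26, 1.41, 0.0, -2.88]
[-0.04, 0.05, -0.12, 1.4, 0.0, -2.91]
[-0.1, 0.28, 0.14, 1.43, 0.0, -2.4]
[-0.19, 0.35, 0.23, 1.45, 0.0, -1.94]
[-0.25, 0.38, 0.27, 1.46, 0.0, -1.99]
3.141592653589793
[0.4, 0.24, -0.13, 1.2, 0.0, 0.89]
[0.4, 0.17, 0.12, 1.52, 0.0, 0.89]
[-0.01, -0.09, -0.26, 1.41, 0.0, 0.26]
[-0.04, 0.05, -0.12, 1.4, 0.0, 0.23]
[-0.1, 0.28, 0.14, 1.43, 0.0, 0.74]
[-0.19, 0.35, 0.23, 1.45, 0.0, 1.2]
[-0.25, 0.38, 0.27, 1.46, 0.0, 1.15]
```

```bash
python3 - <<'E'
from bench import r, imaging, workorder
from h import *
y=np.radians(-28.1)+np.pi;q=quat(y)
def st(n):
    s=r.state();print(n,round(s["t"],2),s["tool_pos"].round(4) if hasattr(s["tool_pos"],"round") else s["tool_pos"],np.round(s["wrist_force"],2),np.round(s["torque"],3),round(s["width"],4),round(s["grip_force"],1))
r.move_pose([.499,.2825,.13],q);r.move_straight([.499,.2825,.037],velocity=.1);r.wait(.2);st("down")
r.move_gripper(.055,25);r.wait(.1);st("half")
r.move_gripper(.030,25);r.wait(.3);st("grip")
r.move_straight([.499,.2825,.06],velocity=.05);r.wait(.3);st("lift")
L=curve(0)[1];p,yy=blockpose(L+.045+.015+.02)
r.move_straight([.499,.2825,.2],velocity=.15)
r.move_pose(np.r_[p,.146],quat(yy+np.pi));r.wait(.4);st("pre")
fr={n:imaging.grab_frame(n) for n in("top","side","wrist")}
import pickle;pickle.dump(fr,open("fr2.pkl","wb"))
c=lambda f,P:(lambda u:cv2.resize(f["image"][max(0,int(u[1])-45):int(u[1])+45,int(u[0])-60:int(u[0])+60],(400,300),interpolation=cv2.INTER_CUBIC))(proj(f,P)[0])
P=[.5,.055,.14]
cv2.imwrite("pics/pre.png",np.vstack([np.hstack([c(fr["top"],P),c(fr["side"],P)]),np.hstack([cv2.resize(fr["wrist"]["image"],(400,300)),np.zeros((300,400,3),np.uint8)])])[:,:,::-1])
print(p,yy)
E
```

```text
down 6.47 [0.4997 0.2828 0.038 ] [-0.61  0.22  0.11] [-0.021 -0.016 -0.018] 0.0858 0.0
half 6.97 [0.499  0.2825 0.037 ] [0.29 0.39 0.86] [ 0.038  0.067 -0.008] 0.055 0.0
grip 7.54 [0.4991 0.2825 0.0371] [0.54 0.64 0.78] [-0.012 -0.106 -0.008] 0.0398 26.3
lift 8.45 [0.4987 0.2824 0.0596] [-0.22 -0.42 -0.78] [ 0.001 -0.009 -0.022] 0.0394 26.1
pre 10.85 [0.4743 0.0614 0.1462] [-0.47 -0.07 -1.28] [ 0.016 -0.031  0.007] 0.0396 26.1
[0.47406581 0.06079047] -0.2683323129985835
```

View pics/pre.png

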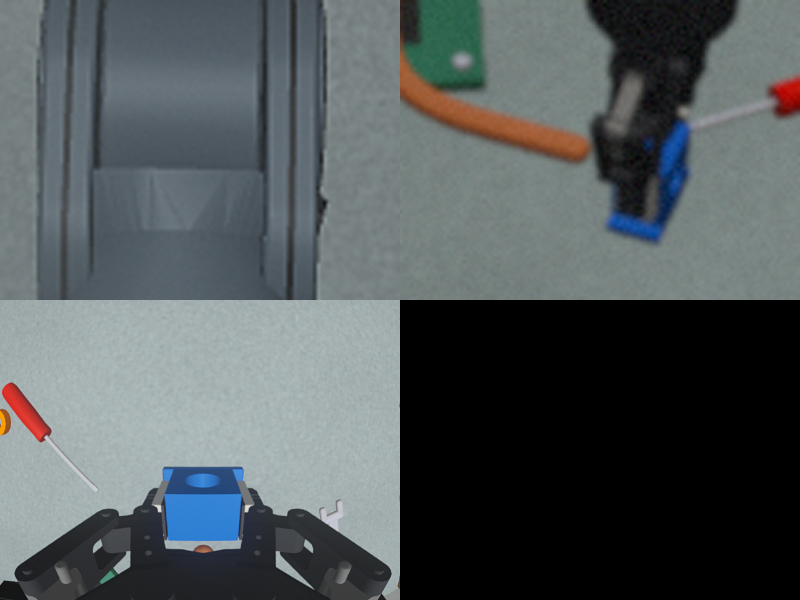

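The wrist view shows the block held squarely, with its bore at (203,480) in the composite. The tube tip peeks out behind it at (203,548), on the same line. Next I'll thread it on with force feedback.

```bash
cat > thread.py <<'E'
from bench import r, imaging, workorder
from h import *
import json,sys
def rd(n=6,dt=.015):
    F=[];T=[]
    for _ in range(n):
        r.wait(dt);s=r.state();F.append(s["wrist_force"]);T.append(s["torque"])
    return np.mean(F,0),np.mean(T,0)
def run(s0,s1,off,base,step=.005,lim=5,vel=.04,stopF=None):
    s=s0;off=np.array(off,float)
    while s>s1+1e-6:
        s=max(s-step,s1);p,y=blockpose(s)
        r.move_straight(np.r_[p,.146]+off,quat(y+np.pi),velocity=vel)
        F,T=rd();d=F-base;t=np.array([np.cos(y),np.sin(y),0]);n=np.array([-t[1],t[0],0])
        ft,fn,fz=d@t,d@n,d[2]
        print(f"{s*1e3:.1f} t{ft:.2f} n{fn:.2f} z{fz:.2f} Tz{T[2]:.3f} off",(off*1e3).round(1))
        if stopF is not None and ft<-stopF: break
        if np.linalg.norm(d)>lim: print("ABORT");break
        if abs(fn)>1: off+=n*np.clip(fn*.3e-3,-.8e-3,.8e-3)
        if abs(fz)>1: off[2]+=np.clip(fz*.3e-3,-.8e-3,.8e-3)
    json.dump(dict(s=s,off=off.tolist(),base=list(base)),open("st.json","w"));print("t",r.state()["t"],r.state()["width"])
E
python3 - <<'E'
from thread import *
b,_=rd(25,.02);print("base",b)
L=curve(0)[1];run(L+.08,L+.02,[0,0,0],b)
E
```

```text
base [-0.02470896 -0.07009401 -1.11828864]
215.8 t0.02 n0.34 z-0.09 Tz-0.014 off [0. 0. 0.]
210.8 t-0.02 n0.03 z-0.16 Tz0.031 off [0. 0. 0.]
205.8 t0.31 n-0.11 z-0.07 Tz0.008 off [0. 0. 0.]
200.8 t-0.02 n-0.40 z-0.18 Tz-0.022 off [0. 0. 0.]
195.8 t0.03 n0.40 z-0.15 Tz-0.005 off [0. 0. 0.]
190.8 t-0.08 n-0.22 z-0.23 Tz-0.023 off [0. 0. 0.]
185.8 t0.16 n0.15 z-0.00 Tz-0.001 off [0. 0. 0.]
180.8 t-0.43 n-0.35 z-0.26 Tz0.005 off [0. 0. 0.]
175.8 t-0.05 n0.40 z0.05 Tz0.008 off [0. 0. 0.]
170.8 t-0.14 n-0.03 z-0.41 Tz0.000 off [0. 0. 0.]
165.8 t0.01 n0.06 z-0.30 Tz0.018 off [0. 0. 0.]
160.8 t-0.10 n-0.04 z-0.34 Tz0.007 off [0. 0. 0.]
t 15.9167 0.03991068744340431
```

The block is on the lead with no contact. I'll carry on round the bend.

```bash
python3 - <<'E'
from thread import *
j=json.load(open("st.json"));run(j["s"],-.028,j["off"],np.array(j["base"]))
E
```

```text
155.8 t-0.31 n0.13 z-0.11 Tz-0.009 off [0. 0. 0.]
150.8 t0.02 n-0.21 z-0.29 Tz-0.001 off [0. 0. 0.]
145.8 t-0.20 n0.09 z-0.11 Tz0.015 off [0. 0. 0.]
140.8 t-0.19 n0.19 z-0.03 Tz-0.007 off [0. 0. 0.]
135.8 t0.09 n0.03 z0.01 Tz-0.011 off [0. 0. 0.]
130.8 t0.10 n0.01 z-0.09 Tz0.018 off [0. 0. 0.]
125.8 t-0.19 n0.11 z-0.02 Tz0.000 off [0. 0. 0.]
120.8 t0.29 n0.04 z-0.11 Tz0.010 off [0. 0. 0.]
115.8 t0.09 n-0.22 z-0.10 Tz-0.000 off [0. 0. 0.]
110.8 t-0.13 n0.01 z-0.12 Tz0.007 off [0. 0. 0.]
105.8 t-0.25 n0.10 z0.06 Tz-0.004 off [0. 0. 0.]
100.8 t-0.01 n0.15 z-0.06 Tz0.004 off [0. 0. 0.]
95.8 t-0.02 n0.31 z0.04 Tz0.010 off [0. 0. 0.]
90.8 t0.17 n-0.16 z-0.14 Tz0.003 off [0. 0. 0.]
85.8 t0.05 n0.46 z-0.34 Tz0.002 off [0. 0. 0.]
80.8 t0.06 n0.36 z-0.03 Tz0.021 off [0. 0. 0.]
75.8 t-0.29 n-0.14 z0.17 Tz-0.015 off [0. 0. 0.]
70.8 t0.02 n0.08 z-0.10 Tz0.029 off [0. 0. 0.]
65.8 t-0.02 n-0.21 z0.09 Tz0.002 off [0. 0. 0.]
60.8 t-0.25 n0.11 z-0.15 Tz0.006 off [0. 0. 0.]
55.8 t-0.21 n0.27 z-0.21 Tz0.020 off [0. 0. 0.]
50.8 t0.14 n0.35 z-0.01 Tz-0.013 off [0. 0. 0.]
45.8 t0.05 n0.03 z-0.12 Tz-0.026 off [0. 0. 0.]
40.8 t-0.13 n-0.14 z-0.10 Tz0.002 off [0. 0. 0.]
35.8 t-0.28 n0.11 z-0.09 Tz-0.000 off [0. 0. 0.]
30.8 t0.14 n-0.22 z0.29 Tz-0.004 off [0. 0. 0.]
25.8 t-0.31 n0.06 z-0.29 Tz0.005 off [0. 0. 0.]
20.8 t-0.44 n-0.08 z-0.15 Tz-0.022 off [0. 0. 0.]
15.8 t-0.22 n0.20 z-0.04 Tz-0.015 off [0. 0. 0.]
10.8 t-0.36 n0.36 z-0.43 Tz-0.011 off [0. 0. 0.]
5.8 t-0.21 n-0.16 z-0.16 Tz-0.014 off [0. 0. 0.]
0.8 t-0.37 n0.00 z-0.06 Tz-0.009 off [0. 0. 0.]
-4.2 t-0.04 n-0.22 z0.05 Tz0.019 off [0. 0. 0.]
-9.2 t-0.31 n0.04 z-0.27 Tz-0.010 off [0. 0. 0.]
-14.2 t0.05 n0.12 z-0.04 Tz-0.009 off [0. 0. 0.]
-19.2 t-0.51 n0.36 z-0.12 Tz-0.007 off [0. 0. 0.]
-24.2 t-0.32 n-0.14 z0.20 Tz-0.004 off [0. 0. 0.]
-28.0 t-0.20 n0.30 z0.31 Tz-0.004 off [0. 0. 0.]
t 30.1417 0.03958027094304789
```

```bash
python3 - <<'E'
from thread import *
j=json.load(open("st.json"));s=j["s"];b=np.array(j["base"]);off=np.array(j["off"]);p,y=blockpose(s)
for i in range(14):
    off[2]-=.0004;r.move_straight(np.r_[p,.146]+off,velocity=.01);F,T=rd();print("dz",(off[2]*1e3).round(2),(F-b).round(2))
    if F[2]-b[2]>1.3: break
off[2]+=.0004
r.move_straight(np.r_[p,.146]+off,velocity=.01);b,_=rd(15);print("base",b)
run(s,-.033,off,b,step=.0025,vel=.02,stopF=1.5)
j=json.load(open("st.json"))
if j["s"]<-.0329: run(-.033,-.041,j["off"],b,step=.00025,vel=.01,stopF=1.5,lim=5)
E
```

```text
dz -0.4 [ 0.3   0.11 -0.19]
dz -0.8 [ 0.44 -0.11 -0.31]
dz -1.2 [-0.06  0.11  0.12]
dz -1.6 [ 0.05  0.4  -0.08]
dz -2.0 [-0.03 -0.05  0.12]
dz -2.4 [ 0.03 -0.13  0.19]
dz -2.8 [-0.02 -0.15 -0.03]
dz -3.2 [-0.85 -0.12  1.43]
base [ 0.16215346 -0.21432141 -0.72613611]
-30.5 t-0.32 n-0.06 z-0.34 Tz0.003 off [ 0.   0.  -2.8]
-33.0 t-0.35 n-0.08 z-0.91 Tz-0.009 off [ 0.   0.  -2.8]
t 34.1917 0.03954536322876782
-33.2 t-0.26 n0.08 z-0.23 Tz-0.015 off [ 0.   0.  -2.8]
-33.5 t-0.12 n0.06 z-0.22 Tz0.000 off [ 0.   0.  -2.8]
-33.8 t-0.47 n-0.37 z-0.62 Tz-0.021 off [ 0.   0.  -2.8]
-34.0 t0.25 n-0.35 z-0.55 Tz0.014 off [ 0.   0.  -2.8]
-34.2 t-0.48 n-0.14 z-0.68 Tz0.005 off [ 0.   0.  -2.8]
-34.5 t-0.27 n-0.17 z-0.44 Tz0.008 off [ 0.   0.  -2.8]
-34.8 t-0.77 n-0.37 z-0.35 Tz-0.010 off [ 0.   0.  -2.8]
-35.0 t-1.97 n-0.11 z0.49 Tz0.006 off [ 0.   0.  -2.8]
t 36.9917 0.039753412667361716
```

```bash
python3 - <<'E'
from thread import *
j=json.load(open("st.json"));run(j["s"],-.0358,j["off"],np.array(j["base"]),step=.0002,vel=.01,stopF=3,lim=5)
fr={n:imaging.grab_frame(n) for n in("top","side","wrist")}
c=lambda f,P:(lambda u:cv2.resize(f["image"][int(u[1])-45:int(u[1])+45,int(u[0])-60:int(u[0])+60],(400,300),interpolation=cv2.INTER_CUBIC))(proj(f,P)[0])
P=[.645,-.1,.14]
cv2.imwrite("pics/seat.png",np.vstack([np.hstack([c(fr["top"],P),c(fr["side"],P)]),np.hstack([cv2.resize(fr["wrist"]["image"],(400,300)),cv2.resize(fr["wrist"]["image"][240:,160:480],(400,300))])])[:,:,::-1])
E
```

```text
-35.2 t-3.65 n-0.18 z0.49 Tz-0.011 off [ 0.   0.  -2.8]
t 37.3417 0.039592751796347095
```

View pics/seat.png

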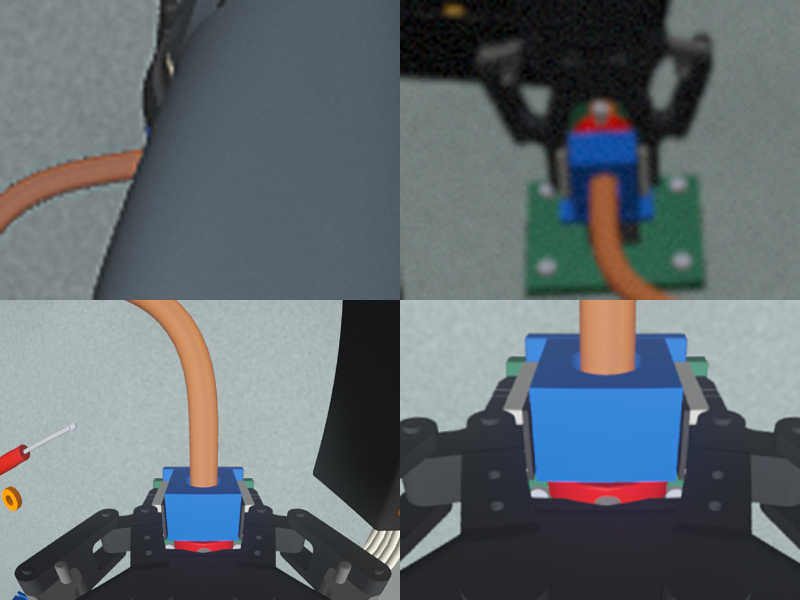

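The wrist crop shows the block face flush and parallel to the red collar at (605,490). The contact is stiff, 3.7 N with almost no moment. I'll release it and check.

```bash
python3 - <<'E'
from thread import *
r.move_gripper(.050);r.wait(.3);r.move_gripper(.075);r.wait(.2)
s=r.state();p=np.array(s["tool_pos"]);print(s["wrist_force"])
r.move_straight(p+[0,0,.12],velocity=.08);r.wait(.3)
w=imaging.grab_frame("wrist")
# back off so the top and side cameras see the seat
r.move_pose(p+[-.2,.12,.16],s["tcp_rot"]);r.wait(.3)
t=imaging.grab_frame("top");sd=imaging.grab_frame("side")
c=lambda f,P:(lambda u:cv2.resize(f["image"][int(u[1])-30:int(u[1])+30,int(u[0])-40:int(u[0])+40],(400,300),interpolation=cv2.INTER_CUBIC))(proj(f,P)[0])
P=[.645,-.1,.14]
cv2.imwrite("pics/fin.png",np.vstack([np.hstack([c(t,P),c(sd,P)]),np.hstack([cv2.resize(w["image"],(400,300)),cv2.resize(w["image"][240:,160:480],(400,300))])])[:,:,::-1])
print(r.state()["t"],r.state()["wrist_force"])
E
```

```text
[-0.52146893 -0.063458   -0.41716387]
41.9667 [-0.45484322 -0.22467769  0.52770929]
```

View pics/fin.png

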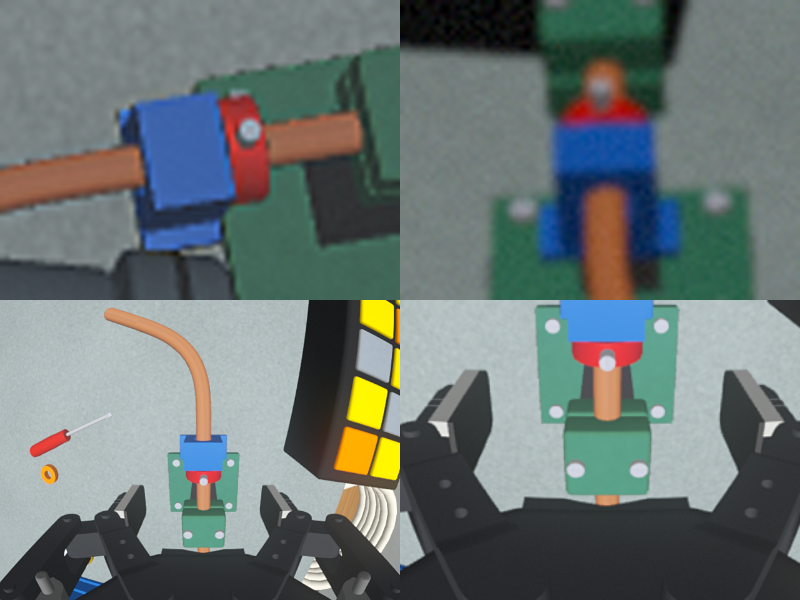

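The block hangs upright, flush against the collar, with no gap visible in the top crop at (232,145) and the gripper clear of it. I'm handing the job in.

```bash
python3 -c "
from bench import r, imaging, workorder
print(workorder.close_job())"
```

```text
the job is handed in; nothing more can be done
None
```

The block hangs on the tube, snug and square against the red collar. I pressed it on with about 3.7 N, then released it and handed the job in at about 42 s of robot time; no verdict came back.

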